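# Pile the mould pieces crosswise and shut the store board

## Robot

A 6-joint arm with a two-finger parallel gripper is mounted at the origin on the work surface. World frame = base frame: x ahead of the robot, y to its left, z up, the work surface at z = 0. Lengths are in m, angles in degrees, forces in N, time in s.
With the tool pointing down it reaches from about 0.35 to 0.95 m from the base axis. Payload 17.4 kg.
Tool frame: the origin (TCP) lies between the finger pads; the fingertips stand 25 mm ahead of it and the grasp point (between the pads) lies 6 mm ahead of it; z points along the fingers, y is the line along which they close (so a half turn about z gives the same grasp; the last joint's range is limited). The gripper opens to 93 mm and grips with 3 to 60 N. Pads are 15 mm wide; open, the fingers measure 128 mm over their backs; the gripper's body (75 mm by 188 mm) begins 65 mm behind the grasp point.
Start: joints at [-67.025, 6.646, 82.598, -0, 90.757, -2.166], TCP at [0.287, -0.611, 0.244] pointing down, gripper open.
Joint ranges: [-162.19, 162.19], [-47.58, 125.68], [4.15, 143.07], [-65.23, 245.23], [0.69, 171.88], [-170.13, 170.13]. Speed limits (degrees/s): [108.29, 108.29, 127.2, 180, 180, 180].

## Interface

Orientations are given as a 3x3 rotation matrix whose columns are the frame's x, y, z axes.
In Python, from bench import r gives the robot as it stands. The module is installed in compiled form; this text tells all that it offers.
- The arm moves only by the tool step_arm, never from a script. Its argument "steps" is a list of rows, each a list of 3 entries, a list of its own where there are three numbers: the shift along the tool's x, y, z in m, then the turn, a rotation vector about the tool's x, y, z in degrees, then the closure, from 0 (fully open) to 1 (shut). A call has 1 to 5 rows; each row shifts and turns the commanded pose from where the row before left it, along the tool's axes as they then stand; what a row does not reach is not made up. A row lasts 1/10 s, in which the tool goes at most 50 mm and 8.59 degrees, less where a joint would pass 70% of its speed; a pose out of reach is approached as far as the arm can. A call with a gripper value outside its range is refused whole. The fingers move at their own pace and stop on an object; "grip_force" is the grip in N (left out, the last holds). Time passes only in rows, so rows that do not move let the fingers close. It gives the time, the measured TCP pose, the force, the opening and the grip force at its end, in the units of the state.
- r.state(): the state, without advancing time (a new reading comes with each control period).
- r.snapshot(name): name is "side" or "top"; returns a dict with "pixels" (480x640x3 uint8, red, green, blue), "vfov" (degrees; the focal length in pixels is half the picture's height over the tangent of half this angle, whatever the lens; pixels are square), "cx", "cy" (the principal point, pixels), "rvec" (rotation vector, rad) and "tvec" (3), from world to camera coordinates, as OpenCV has them. Camera axes: x right, y down, z forward; pixel columns grow to the right and rows downward; lengths in m; the calibration is good to about 2 mm. A picture is of the moment at which its call begins. There is no depth.
- r.close_job(): hands the job in; it is judged then, once.
Trained networks look in a picture, given as the dict that the camera call returned (one of the last four; its "shot" number tells which), for a name from the list of things; names that differ only in an ending like _2 or _b are one class to them, and where a whole thing is asked for, a point or a joint stands for the part that bears it (a point fixed in the world has none). Each returns a list of dicts, best first, with "score" (0 to 1); they miss things now and then, are a little off and sometimes report something else, mostly with a low value. They report only what shows in the picture. A call takes as long as a camera call.
- r.boxes_of(picture, thing): "rect" ([left, top, right, bottom] in pixels, round what is visible of it).
- r.tip_of(picture, thing): "location" ([row, column] in pixels: a listed point, or the origin of a listed thing).
The state is a dict: "t": time; "q": joint angles; "qvel": joint speeds; "tau": joint torques, N m; "tcp_pos": TCP position; "eef_rot": TCP orientation; "contact_force": force on the tool from outside, world axes, zero at the start; "ft_torque": the same for the moment, N m; "grip_width": finger opening in m; "gripper_force": force on a finger pad.
Only numpy, scipy, OpenCV 4.12 (cv2) and the standard library are available. Lean on these libraries where they do the work, as an engineer would, in place of code of your own. Each camera call takes 0.05 s, during which the arm holds its last target. There are 200 camera calls.

## Task

Put the soap-mould set away: with the board still pulled out, lay the two loose L-shaped mould pieces, one after the other, on the L that lies on the board, each turned half round from the one below it and lined up with its outline, so that the screw heads stand in the open corners and the pile of three lies flat and balanced. Then turn the labelled tin where it stands on the board so that its label will look straight at the scanner window once the board is in, and last push the board fully home with pile and tin still standing. Leave everything else on the table where it is.

Things in the scene. Friction and masses are not known exactly. Their poses are not given: they have to be found in the camera images.
- rack: Fixed rack: two low dark rails 300 mm long, a wooden board sliding on them, a scanner block at the -y side. Origin: midway between the rails, on the table; x is the direction in which the board is pushed home, y points from the scanner towards the board, z up. The board's top is 28 mm above the table. The scanner block is 70 x 50 mm, 70 mm high, centred at x 50, y -235 mm.
- board (a joint): Slide of the board along the rack's +x, in m: 0 fully out, 0.100 fully home (a stop). Stays where it is left; needs about 2 N to move. The board is 180 mm (x) by 340 mm (y), 14 mm thick; its centre is at rack x -50 mm when out, +50 mm when home.
- board_lip (a point): Middle of the top edge, on the outer (robot-side, -x) face, of the upright lip along the board's near edge. The lip is 10 mm thick, runs the full 340 mm width and stands 45 mm above the board's top (73 mm above the table): push on it towards rack +x.
- scan_window (a point): Centre of the dark window of the scanner block, 47 mm above the table; it looks along rack +y, over the board. With the board home the tin stands in front of it.
- l_base: Pale wooden L, 20 mm thick, lying flat, 0.1 to 0.2 kg. Origin: centre of its 140 x 80 mm outline, underside; z up. Long leg x -70..70, y -40..0; short leg x -70..-30, y 0..40; rest of the outline open. Steel screw head, 18 mm across, 12 mm high, on top of the heel (x -50, y -20). Bottom of the pile, loose on the board.
- l_a: Pale wooden L, 20 mm thick, lying flat, 0.1 to 0.2 kg. Origin: centre of its 140 x 80 mm outline, underside; z up. Long leg x -70..70, y -40..0; short leg x -70..-30, y 0..40; rest of the outline open. Steel screw head, 18 mm across, 12 mm high, on top of the heel (x -50, y -20). Starts on the table; l_a and l_b are alike, either may go second.
- l_b: Pale wooden L, 20 mm thick, lying flat, 0.1 to 0.2 kg. Origin: centre of its 140 x 80 mm outline, underside; z up. Long leg x -70..70, y -40..0; short leg x -70..-30, y 0..40; rest of the outline open. Steel screw head, 18 mm across, 12 mm high, on top of the heel (x -50, y -20). Starts on the table; l_a and l_b are alike, either may go second.
- tin: Plain round dark metal tin, 55 mm across, 70 mm high, standing on the board beside the pile. Origin: centre of its underside. A white paper label about 36 mm wide is on its +x side, with a strip running over the lid from the centre to that side. About 0.2 kg.
- tin_label (a point): Centre of the label on the tin's side, 27.5 mm out along the tin's x and 35 mm up.
- soap_a: Bystander: pale soap bar 85 x 55 x 26 mm.
- soap_b: Bystander: brown soap bar 85 x 55 x 26 mm.
- straight_bar: Bystander: straight wooden bar 140 x 40 x 20 mm, not part of the pile.
- jar_lid: Bystander: round metal jar lid, 54 mm across, 14 mm high.
- paper_cup: Bystander: blue cup, 72 mm across, 90 mm high.
- flask: Bystander: aluminium bottle, 52 mm across, 130 mm high.
- l_base_heel (a point): Foot of the screw head of l_base, on its top face: x -50, y -20, z 20 mm in l_base's frame.
- l_base_gap (a point): Middle of the open corner of l_base, opposite its heel: x 50, y 20, z 20 mm in l_base's frame. The L above has its heel over this point.
- l_a_heel (a point): Foot of the screw head of l_a, on its top face: x -50, y -20, z 20 mm in l_a's frame.
- l_a_gap (a point): Middle of the open corner of l_a, opposite its heel: x 50, y 20, z 20 mm in l_a's frame. The L above has its heel over this point.
- l_b_heel (a point): Foot of the screw head of l_b, on its top face: x -50, y -20, z 20 mm in l_b's frame.
- l_b_gap (a point): Middle of the open corner of l_b, opposite its heel: x 50, y 20, z 20 mm in l_b's frame. The L above has its heel over this point.

How it is judged (in metres and radians):
On the way, in this order (a step that is already met when the one before it is completed fails the run):
1. one loose L lies flat on the bottom L, turned half round, lined up and let go (((z of l_base in the frame of rack between 0.023 and 0.033 m and angle between each of l_base, l_a's own z axis and vertical below 0.06 rad and horizontal distance between l_a_heel and l_base_gap below 0.012 m and horizontal distance between l_a_gap and l_base_heel below 0.012 m and z of l_a in the frame of l_base between 0.015 and 0.025 m and linear speed of l_a below 0.03 m/s and contact force between the fingers and l_a below 0.1 N) or (z of l_base in the frame of rack between 0.023 and 0.033 m and angle between each of l_base, l_b's own z axis and vertical below 0.06 rad and horizontal distance between l_b_heel and l_base_gap below 0.012 m and horizontal distance between l_b_gap and l_base_heel below 0.012 m and z of l_b in the frame of l_base between 0.015 and 0.025 m and linear speed of l_b below 0.03 m/s and contact force between the fingers and l_b below 0.1 N))), for 0.2 s.
2. the other L lies flat on top, turned half round again, and let go (((z of l_base in the frame of rack between 0.023 and 0.033 m and angle between each of l_base, l_a, l_b's own z axis and vertical below 0.06 rad and horizontal distance between l_a_heel and l_base_gap below 0.012 m and horizontal distance between l_a_gap and l_base_heel below 0.012 m and z of l_a in the frame of l_base between 0.015 and 0.025 m and linear speed of each of l_a, l_b below 0.03 m/s and contact force between the fingers and l_a below 0.1 N and horizontal distance between l_b_heel and l_a_gap below 0.012 m and horizontal distance between l_b_gap and l_a_heel below 0.012 m and z of l_b in the frame of l_base between 0.035 and 0.045 m and contact force between the fingers and l_b below 0.1 N) or (z of l_base in the frame of rack between 0.023 and 0.033 m and angle between each of l_base, l_b, l_a's own z axis and vertical below 0.06 rad and horizontal distance between l_b_heel and l_base_gap below 0.012 m and horizontal distance between l_b_gap and l_base_heel below 0.012 m and z of l_b in the frame of l_base between 0.015 and 0.025 m and linear speed of each of l_b, l_a below 0.03 m/s and contact force between the fingers and l_b below 0.1 N and horizontal distance between l_a_heel and l_b_gap below 0.012 m and horizontal distance between l_a_gap and l_b_heel below 0.012 m and z of l_a in the frame of l_base between 0.035 and 0.045 m and contact force between the fingers and l_a below 0.1 N))), for 0.2 s.
3. the tin stands on the board, label square to the scanner's side, let go (angle between the x axis of tin and the y axis of rack, either way round below 0.3 rad and x of scan_window in the frame of tin above 0 m and angle between tin's own z axis and vertical below 0.08 rad and z of tin in the frame of rack between 0.022 and 0.034 m and contact force between the fingers and tin below 0.1 N and linear speed of tin below 0.03 m/s), for 0.2 s.
4. the board is home with pile and tin standing (all of step 3 and value of joint board above 0.094 m and x of tin in the frame of rack between 0.015 and 0.085 m and ((z of l_base in the frame of rack between 0.023 and 0.033 m and angle between each of l_base, l_a, l_b's own z axis and vertical below 0.06 rad and horizontal distance between l_a_heel and l_base_gap below 0.012 m and horizontal distance between l_a_gap and l_base_heel below 0.012 m and z of l_a in the frame of l_base between 0.015 and 0.025 m and linear speed of each of l_a, l_b below 0.03 m/s and contact force between the fingers and l_a below 0.1 N and horizontal distance between l_b_heel and l_a_gap below 0.012 m and horizontal distance between l_b_gap and l_a_heel below 0.012 m and z of l_b in the frame of l_base between 0.035 and 0.045 m and contact force between the fingers and l_b below 0.1 N) or (z of l_base in the frame of rack between 0.023 and 0.033 m and angle between each of l_base, l_b, l_a's own z axis and vertical below 0.06 rad and horizontal distance between l_b_heel and l_base_gap below 0.012 m and horizontal distance between l_b_gap and l_base_heel below 0.012 m and z of l_b in the frame of l_base between 0.015 and 0.025 m and linear speed of each of l_b, l_a below 0.03 m/s and contact force between the fingers and l_b below 0.1 N and horizontal distance between l_a_heel and l_b_gap below 0.012 m and horizontal distance between l_a_gap and l_b_heel below 0.012 m and z of l_a in the frame of l_base between 0.035 and 0.045 m and contact force between the fingers and l_a below 0.1 N))), for 0.2 s.
At the end, for the whole second after the job is handed in: Board within 6 mm of its stop; on it the three Ls lie flat in one pile, each half round from the one below, heel over open corner within 12 mm; the tin upright in front of the scanner window (within 35 mm along the travel), label square to it within 0.3 rad; all released and at rest (all of step 4); the robot touches nothing.
It fails at once if a bystander is moved more than 30 mm (distance of any of soap_a, soap_b, straight_bar, jar_lid, paper_cup, flask from where it was at the start of the episode above 0.03 m).
It fails at once if the tin is tipped over (angle between tin's own z axis and vertical above 0.6 rad).
It also fails if it takes over 72 s, if anything falls off the work surface, if the arm or the gripper's body presses on something with over 40 N, if the wrist force passes 120 N, or if a joint passes its speed limit or range.

## Working session

There is one attempt and no reset: what is moved stays moved. The work goes in short steps, Python scripts to look and compute and a tool call to move; the robot and the scene stay as the last step left them, time stands still between calls to the robot, and variables do not carry over. Pictures are saved under pics/ and viewed, at most 11 in all, crops included, and the job is handed in when it is done.

Besides the shell and the picture viewer there is one more tool, called after "Call:" in YAML: its name, and indented under it one key for each argument. step_arm: Moves the arm, as the interface text tells. Its arguments: {"type":"object","properties":{"steps":{"type":"array","items":{"type":"array"}},"grip_force":{"type":"number"}},"required":["steps"]}

```bash
mkdir -p pics
cat > h.py <<'E'
import numpy as np, cv2
from bench import r
def cam(s):
    f=240/np.tan(np.radians(s["vfov"])/2); K=np.array([[f,0,s["cx"]],[0,f,s["cy"]],[0,0,1]])
    R=cv2.Rodrigues(np.array(s["rvec"],float))[0]; return K,R,np.array(s["tvec"],float).ravel()
def back(s,rc,z):
    K,R,t=cam(s); d=R.T@np.linalg.inv(K)@np.array([rc[1],rc[0],1]); c=-R.T@t
    return c+d*(z-c[2])/d[2]
def proj(s,P):
    K,R,t=cam(s); return cv2.projectPoints(np.array(P,float).reshape(-1,3),R,t,K,None)[0].reshape(-1,2)
def save(s,n,crop=None,k=1):
    p=s["pixels"][:,:,::-1]
    if crop: p=p[crop[1]:crop[3],crop[0]:crop[2]]
    cv2.imwrite("pics/"+n,cv2.resize(np.ascontiguousarray(p),None,fx=k,fy=k))
E
python3 - <<'E'
from h import *
np.set_printoptions(precision=4,suppress=True)
for n in("top","side"):
    s=r.snapshot(n); save(s,n+"0.png"); K,R,t=cam(s); print(n,-R.T@t,R[2],K[0])
    for th,z in (("l_base_heel",.048),("l_base_gap",.048),("l_a_heel",.02),("l_a_gap",.02),("l_a",.0),("tin",.028),("tin_label",.063),("scan_window",.047),("board_lip",.073),("rack",0)):
        print(th,[(round(d["score"],2),np.round(d["location"]),back(s,d["location"],z)[:2].round(4)) for d in r.tip_of(s,th)[:4]])
print(r.state())
E
```

```text
top [ 0.3209 -0.0104  1.3269] [ 0.2021  0.0082 -0.9793] [560.9818   0.     315.8238]
l_base_heel [(0.7, array([220., 277.]), array([0.6395, 0.0919]))]
l_base_gap [(0.69, array([257., 299.]), array([0.5508, 0.0388]))]
l_a_heel [(0.72, array([268., 157.]), array([0.524 , 0.3731]))]
l_a_gap [(0.91, array([300., 193.]), array([0.4507, 0.2834]))]
l_a [(0.77, array([313., 459.]), array([ 0.4352, -0.3403]))]
tin [(0.63, array([248., 358.]), array([ 0.58  , -0.1005]))]
tin_label [(0.7, array([235., 362.]), array([ 0.6031, -0.1055]))]
scan_window [(0.65, array([206., 403.]), array([ 0.6787, -0.2026])), (0.56, array([193., 209.]), array([0.7031, 0.2566]))]
board_lip []
rack [(0.7, array([236., 310.]), array([0.6122, 0.0147]))]
side [-0.2079  0.9594  0.8106] [ 0.5376 -0.6735 -0.5073] [552.6534   0.     319.2548]
l_base_heel [(0.78, array([259., 274.]), array([0.6312, 0.0945]))]
l_base_gap [(0.92, array([265., 318.]), array([0.524 , 0.0457])), (0.61, array([264., 295.]), array([0.5708, 0.0804])), (0.31, array([235., 424.]), array([ 0.3899, -0.2539]))]
l_a_heel [(0.93, array([342., 226.]), array(
[... 708 characters left out ...]
, array([ 0.5775, -0.3235])), (0.17, array([230., 404.]), array([ 0.4272, -0.2053]))]
rack [(0.61, array([260., 298.]), array([0.6279, 0.006 ]))]
{'t': 1.1, 'q': array([-67.0243,   6.6441,  82.5977,  -0.0005,  90.7566,  -2.1654]), 'qvel': array([-0.0498, -0.0199,  0.0927, -0.0142,  0.0229, -0.0099]), 'tau': array([ -0.001 , -72.1032, -62.277 ,   0.0779,   0.0184,   0.    ]), 'tcp_pos': array([ 0.2868, -0.6111,  0.2437]), 'eef_rot': array([[ 0.9053,  0.4248,  0.    ],
       [ 0.4248, -0.9053, -0.    ],
       [-0.    ,  0.    , -1.    ]]), 'contact_force': array([-0.3708,  0.2979,  0.9987]), 'ft_torque': array([0.0174, 0.0217, 0.0148]), 'gripper_force': 0.0, 'grip_width': 0.0925680725057901}
```

View pics/top0.png

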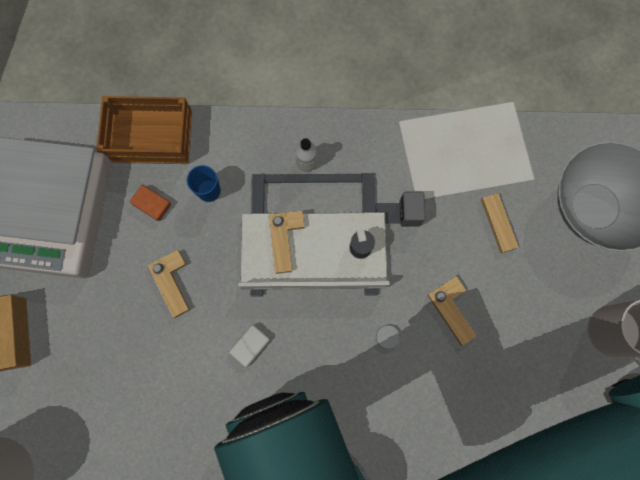

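View pics/side0.png

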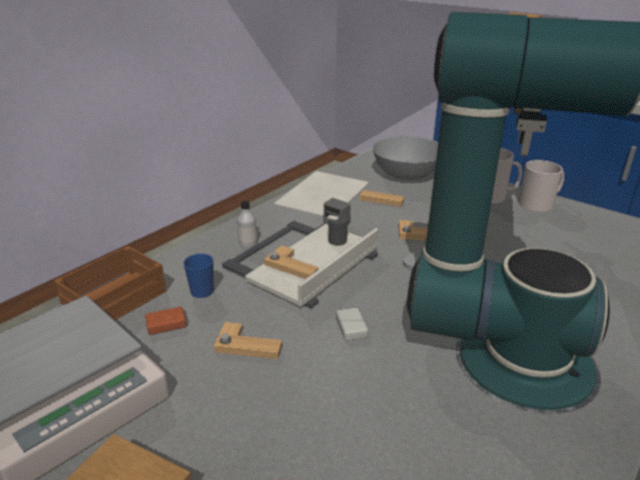

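The top view shows the base L on the board with its heel at (277,220), and the loose Ls with heels at (157,268) and (440,296). The tin is at (361,243), with its strip pointing up the image, roughly world +x. In the side view the arm partly hides the right-hand L. Next I fit silhouettes.

```bash
cat >> h.py <<'E'
from scipy.optimize import minimize
L1=np.array([[-.07,-.04],[.07,-.04],[.07,0],[-.07,0]]);L2=np.array([[-.07,-.04],[-.03,-.04],[-.03,.04],[-.07,.04]])
def sil(s,p,z0,k=4):
    c,n=np.cos(p[2]),np.sin(p[2]); M=np.zeros((480*k,640*k),np.uint8)
    for Q in(L1,L2):
        w=Q@np.array([[c,n],[-n,c]])+p[:2]
        P=[[*a,z] for a in w for z in(z0,z0+.02)]
        cv2.fillConvexPoly(M,cv2.convexHull(np.round((proj(s,P)+.5)*k).astype(np.int32)),1)
    return cv2.resize(M*255,(640,480),interpolation=cv2.INTER_AREA)/255.
def wood(s):
    h=cv2.cvtColor(s["pixels"],cv2.COLOR_RGB2HSV); m=((h[...,0]>8)&(h[...,0]<25)&(h[...,1]>95)).astype(np.uint8)
    return cv2.morphologyEx(m,cv2.MORPH_CLOSE,cv2.getStructuringElement(cv2.MORPH_ELLIPSE,(9,9)))
def fitL(ss,p0,z0):
    ms=[]
    for s in ss:
        u=proj(s,[[p0[0],p0[1],z0+.01]])[0]; B=np.zeros((480,640),np.uint8); cv2.circle(B,tuple(int(v) for v in u),50,1,-1)
        ms.append(wood(s)*B)
    cost=lambda v:sum(1-np.minimum(a,m).sum()/np.maximum(a,m).sum() for s,m in zip(ss,ms) for a in[sil(s,v*[.01,.01,.1],z0)])
    x0=np.array(p0)/[.01,.01,.1]; o=min((minimize(cost,x0+d,method="Nelder-Mead",options=dict(initial_simplex=[x0+d,x0+d+[1,0,0],x0+d+[0,1,0],x0+d+[0,0,1.5]],xatol=.01,fatol=1e-4)) for d in([0,0,0],[-.5,-.5,-1])),key=lambda o:o.fun)
    return o.x*[.01,.01,.1],o.fun
E
cat > look.py <<'E'
from h import *
np.set_printoptions(precision=4,suppress=True)
t=r.snapshot("top");s=r.snapshot("side")
def st(h,g):
    h,g=np.array(h),np.array(g); d=g-h; return [*((h+g)/2),np.arctan2(d[1],d[0])-np.arctan2(.04,.1)]
for n,p,z,ss in(("base",st((.635,.093),(.54,.041)),.028,[t,s]),("base_top",st((.635,.093),(.54,.041)),.028,[t]),("La",st((.52,.373),(.453,.283)),0,[t,s]),("La_top",st((.52,.373),(.453,.283)),0,[t]),
  ("Lb",[.45,-.32,-2.4],0,[t])):
    if n=="Lb":
        h=back(t,(297,441),.03)[:2]
        for y in(-2.6,-2.2):
            c,q=np.cos(y),np.sin(y); o=h+np.array([.05*c-.02*q,.05*q+.02*c]); f=fitL(ss,[*o,y],z); print(n,f[0],np.degrees(f[0][2]),f[1])
    else:
        f=fitL(ss,p,z); print(n,p,f[0],np.degrees(f[0][2]),f[1])
# board corners (top cam) z=.028 ; tin top
g=cv2.cvtColor(t["pixels"],cv2.COLOR_RGB2GRAY)
save(t,"crop1.png",(230,160,430,310),4)
for n in("tin","board_lip","tin_label"):
    for c in(t,s): print(n,[(round(d["score"],2),np.round(d["rect"])) for d in r.boxes_of(c,n)[:2]])
E
python3 look.py
```

```text
base [np.float64(0.5875), np.float64(0.067), np.float64(-3.021278470737675)] [ 0.5896  0.0634 -3.0006] -171.9212603138093 0.45774362992562356
base_top [np.float64(0.5875), np.float64(0.067), np.float64(-3.021278470737675)] [ 0.5904  0.064  -2.9826] -170.8889343426726 0.17696273762086356
La [np.float64(0.48650000000000004), np.float64(0.32799999999999996), np.float64(-2.5912387654154276)] [ 0.4904  0.3286 -2.6105] -149.5684707684888 0.35745609844866333
La_top [np.float64(0.48650000000000004), np.float64(0.32799999999999996), np.float64(-2.5912387654154276)] [ 0.4899  0.3303 -2.6167] -149.9231443329962 0.1639891310819661
Lb [ 0.4399 -0.3352 -2.5628] -146.83791834453672 0.14871319464978794
Lb [ 0.4399 -0.3358 -2.5644] -146.92949687283829 0.15056141589912841
tin [(0.65, array([348., 230., 373., 258.])), (0.16, array([270., 211., 305., 272.]))]
tin [(0.76, array([326., 216., 347., 246.]))]
board_lip [(0.73, array([237., 214., 388., 290.])), (0.37, array([148., 253., 190., 320.]))]
board_lip [(0.84, array([248., 224., 376., 309.]))]
tin_label [(0.85, array([353., 231., 375., 259.]))]
tin_label [(0.83, array([326., 212., 348., 245.]))]
```

View pics/crop1.png

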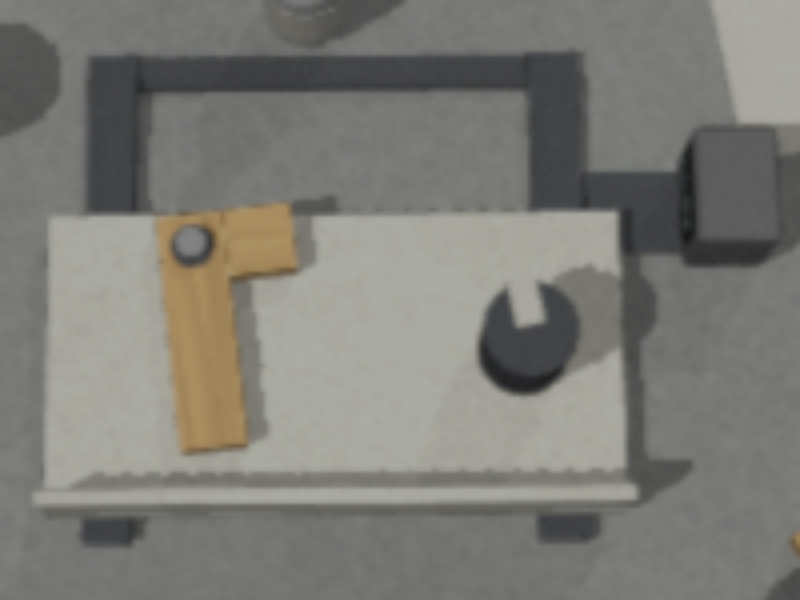

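The crop shows the base long leg's left edge running from (163,240) to (183,452), and the tin's strip pointing up with a slight lean left. The fit overlap is poor, so I'll check the masks.

```bash
cat > ov.py <<'E'
from h import *
t=r.snapshot("top");s=r.snapshot("side")
np.save("t.npy",t,allow_pickle=True);np.save("s.npy",s,allow_pickle=True)
tiles=[]
for c,p,z in((t,[.5904,.064,-2.9826],.028),(t,[.4899,.3303,-2.6167],0),(t,[.4399,-.3352,-2.5628],0),(s,[.5904,.064,-2.9826],.028),(s,[.4899,.3303,-2.6167],0)):
    u=proj(c,[[p[0],p[1],z+.01]])[0].astype(int); a,b=u-[32,45],u+[32,45]; k=4
    im=cv2.resize(c["pixels"][a[1]:b[1],a[0]:b[0],::-1],None,fx=k,fy=k)
    for M,col in((sil(c,p,z)>.5,(0,0,255)),(wood(c)>0,(0,255,0))):
        m=cv2.resize(M[a[1]:b[1],a[0]:b[0]].astype(np.uint8),None,fx=k,fy=k,interpolation=0)
        cv2.drawContours(im,cv2.findContours(m,0,2)[0],-1,col,1)
    tiles.append(im)
tiles.append(tiles[0]*0)
o=np.vstack([np.hstack(tiles[:3]),np.hstack(tiles[3:])]); cv2.imwrite("pics/ov.png",cv2.resize(o,None,fx=.83,fy=.83))
E
python3 ov.py
```

```text
(no output)
```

View pics/ov.png

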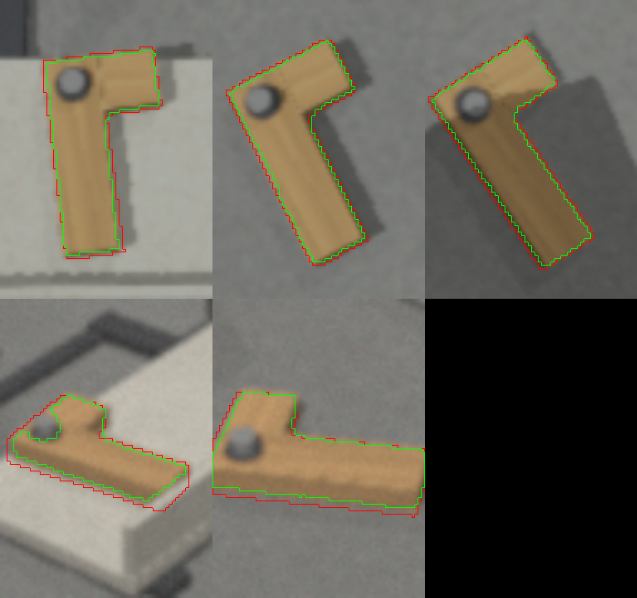

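```bash
cat > plan.py <<'E'
import sys,json
from h import *
# args: list of x,y,z,yaw,closure waypoints
S=r.state(); R=S["eef_rot"]; p=np.array(S["tcp_pos"]); psi=np.degrees(np.arctan2(R[1,0],R[0,0])); print("now",p.round(4),round(psi,2),"tilt",R[2].round(4),S["t"],S["grip_width"])
rows=[]
for a in sys.argv[1:]:
    v=[float(k) for k in a.split(",")]; P=np.array(v[:3]); 
    dy=v[3]-psi
    n=max(1,int(np.ceil(max(np.linalg.norm(P-p)/.048,abs(dy)/8.5))))
    for i in range(n):
        m=n-i; c,s=np.cos(np.radians(psi)),np.sin(np.radians(psi)); T=np.array([[c,s,0],[s,-c,0],[0,0,-1]])
        d=np.round(T.T@((P-p)/m),4 if n==1 else 3); w=round((v[3]-psi)/m,1); p=p+T@d; psi+=w
        rows.append([d.tolist(),[0,0,-w],v[4]])
for i in range(0,len(rows),5): print(json.dumps(rows[i:i+5]))
E
python3 plan.py .4333,-.3160,.11,33.1,0 .4333,-.3160,.029,33.1,0
```

```text
now [ 0.2868 -0.6111  0.2437] 25.14 tilt [ 0.  0. -1.] 1.6 0.09301350488755329
[[[0.032, -0.026, 0.017], [0, 0, -1.0], 0.0], [[0.033, -0.025, 0.017], [0, 0, -1.0], 0.0], [[0.033, -0.024, 0.017], [0, 0, -1.0], 0.0], [[0.034, -0.024, 0.017], [0, 0, -1.0], 0.0], [[0.034, -0.023, 0.016], [0, 0, -1.0], 0.0]]
[[[0.034, -0.023, 0.017], [0, 0, -1.0], 0.0], [[0.035, -0.022, 0.016], [0, 0, -1.0], 0.0], [[0.035, -0.022, 0.017], [0, 0, -1.0], 0.0], [[-0.0, 0.0, 0.04], [0, 0, 0.0], 0.0], [[-0.0, 0.0, 0.041], [0, 0, 0.0], 0.0]]
```

Call:
step_arm:
  steps:
    - [[0.032,-0.026,0.017],[0,0,-1.0],0.0]
    - [[0.033,-0.025,0.017],[0,0,-1.0],0.0]
    - [[0.033,-0.024,0.017],[0,0,-1.0],0.0]
    - [[0.034,-0.024,0.017],[0,0,-1.0],0.0]
    - [[0.034,-0.023,0.016],[0,0,-1.0],0.0]

```text
t: 2.1
tcp_pos: [0.3792, -0.4251, 0.159]
eef_rot: [[0.865, 0.502, 0.0], [0.502, -0.865, -0.0], [0.0, 0.0, -1.0]]
contact_force: [0.1, -0.5, 0.1]
grip_width: 0.093
gripper_force: 0.0
```

Call:
step_arm:
  steps:
    - [[0.034,-0.023,0.017],[0,0,-1.0],0.0]
    - [[0.035,-0.022,0.016],[0,0,-1.0],0.0]
    - [[0.035,-0.022,0.017],[0,0,-1.0],0.0]
    - [[0,0,0],[0,0,0],0.0]

```text
t: 2.5
tcp_pos: [0.434, -0.3116, 0.1075]
eef_rot: [[0.835, 0.55, -0.002], [0.55, -0.835, 0.002], [-0.0, -0.003, -1.0]]
contact_force: [-0.7, -0.5, -0.3]
grip_width: 0.0933
gripper_force: 0.0
```

```bash
python3 plan.py .4333,-.3160,.029,33.1,0
```

```text
now [ 0.434  -0.3116  0.1075] 33.37 tilt [-1.e-04 -3.e-03 -1.e+00] 2.5 0.09330555671121404
[[[-0.001, 0.002, 0.039], [0, 0, 0.1], 0.0], [[-0.002, 0.001, 0.039], [0, 0, 0.2], 0.0]]
```

Call:
step_arm:
  steps:
    - [[0,0,0.04],[0,0,0],0]
    - [[0,0,0.035],[0,0,0],0]
    - [[0,0,0],[0,0,0],0]
    - [[0,0,0],[0,0,0],0]

```text
t: 2.9
tcp_pos: [0.4332, -0.316, 0.0355]
eef_rot: [[0.838, 0.546, -0.0], [0.546, -0.838, 0.0], [-0.0, -0.0, -1.0]]
contact_force: [0.0, 0.7, -0.2]
grip_width: 0.0926
gripper_force: 0.0
```

```bash
python3 plan.py .4333,-.3160,.029,33.1,0
```

```text
now [ 0.4332 -0.316   0.0355] 33.12 tilt [-2.e-04 -3.e-04 -1.e+00] 2.9 0.09261245298470788
[[[0.0, 0.0, 0.0065], [0, 0, 0.0], 0.0]]
```

Call:
step_arm:
  steps:
    - [[0,0,0.006],[0,0,0],0]
    - [[0,0,0],[0,0,0],1]
    - [[0,0,0],[0,0,0],1]
    - [[0,0,0],[0,0,0],1]
    - [[0,0,0],[0,0,0],1]
  grip_force: 20

```text
t: 3.4
tcp_pos: [0.4334, -0.3157, 0.029]
eef_rot: [[0.837, 0.547, 0.0], [0.547, -0.837, -0.0], [0.0, 0.001, -1.0]]
contact_force: [-0.1, 0.5, -0.2]
grip_width: 0.0655
gripper_force: 0.0
```

Call:
step_arm:
  steps:
    - [[0,0,0],[0,0,0],1]
    - [[0,0,0],[0,0,0],1]
    - [[0,0,0],[0,0,0],1]

```text
t: 3.7
tcp_pos: [0.4332, -0.3156, 0.0287]
eef_rot: [[0.837, 0.547, 0.0], [0.547, -0.837, -0.0], [-0.0, 0.0, -1.0]]
contact_force: [-0.4, -0.5, 0.2]
grip_width: 0.0417
gripper_force: 0.3
```

```bash
python3 plan.py .4333,-.3160,.2,33.1,1 .5878,.043,.18,188.1,1
```

```text
now [ 0.4332 -0.3156  0.0287] 33.14 tilt [-0.e+00  1.e-04 -1.e+00] 3.7 0.0416699650400873
[[[-0.0, 0.0, -0.043], [0, 0, 0.0], 1.0], [[-0.0, 0.0, -0.043], [0, 0, 0.0], 1.0], [[-0.0, 0.0, -0.043], [0, 0, 0.0], 1.0], [[-0.0, 0.0, -0.042], [0, 0, 0.0], 1.0], [[0.017, -0.011, 0.001], [0, 0, -8.2], 1.0]]
[[[0.019, -0.009, 0.001], [0, 0, -8.2], 1.0], [[0.02, -0.006, 0.001], [0, 0, -8.2], 1.0], [[0.02, -0.003, 0.001], [0, 0, -8.1], 1.0], [[0.021, -0.0, 0.001], [0, 0, -8.2], 1.0], [[0.02, 0.003, 0.001], [0, 0, -8.1], 1.0]]
[[[0.02, 0.005, 0.001], [0, 0, -8.2], 1.0], [[0.019, 0.008, 0.001], [0, 0, -8.1], 1.0], [[0.017, 0.011, 0.001], [0, 0, -8.2], 1.0], [[0.016, 0.013, 0.001], [0, 0, -8.1], 1.0], [[0.014, 0.015, 0.001], [0, 0, -8.2], 1.0]]
[[[0.011, 0.017, 0.001], [0, 0, -8.1], 1.0], [[0.009, 0.019, 0.001], [0, 0, -8.2], 1.0], [[0.006, 0.02, 0.001], [0, 0, -8.1], 1.0], [[0.003, 0.02, 0.001], [0, 0, -8.2], 1.0], [[0.001, 0.02, 0.001], [0, 0, -8.1], 1.0]]
[[[-0.002, 0.02, 0.001], [0, 0, -8.2], 1.0], [[-0.005, 0.02, 0.001], [0, 0, -8.1], 1.0], [[-0.009, 0.019, 0.002], [0, 0, -8.2], 1.0]]
```

Call:
step_arm:
  steps:
    - [[0,0,0],[0,0,0],1]
    - [[0,0,0],[0,0,0],1]
    - [[0,0,-0.02],[0,0,0],1]
    - [[0,0,-0.04],[0,0,0],1]
    - [[0,0,0],[0,0,0],1]
  grip_force: 40

```text
t: 4.2
tcp_pos: [0.4348, -0.3167, 0.0934]
eef_rot: [[0.837, 0.547, 0.005], [0.547, -0.837, -0.004], [0.002, 0.006, -1.0]]
contact_force: [1.0, 0.1, -1.4]
grip_width: 0.0399
gripper_force: 40.0
```

Call:
step_arm:
  steps:
    - [[0,0,-0.04],[0,0,0],1]
    - [[0,0,-0.04],[0,0,0],1]
    - [[0,0,-0.03],[0,0,0],1]
    - [[0,0,0],[0,0,0],1]

```text
t: 4.6
tcp_pos: [0.4342, -0.3163, 0.2026]
eef_rot: [[0.837, 0.547, 0.004], [0.547, -0.837, -0.004], [0.002, 0.005, -1.0]]
contact_force: [0.5, -0.2, -2.0]
grip_width: 0.0401
gripper_force: 40.0
```

Lifted cleanly: the opening is 40 mm and the force reads about −2 N. Next is the carry with the turn.

Call:
step_arm:
  steps:
    - [[0.017,-0.011,0.001],[0,0,-8.2],1.0]
    - [[0.019,-0.009,0.001],[0,0,-8.2],1.0]
    - [[0.02,-0.006,0.001],[0,0,-8.2],1.0]
    - [[0.02,-0.003,0.001],[0,0,-8.1],1.0]
    - [[0.021,0,0.001],[0,0,-8.2],1.0]

```text
t: 5.1
tcp_pos: [0.4749, -0.22, 0.192]
eef_rot: [[0.269, 0.963, -0.001], [0.963, -0.269, 0.001], [0.0, -0.002, -1.0]]
contact_force: [0.2, 0.7, -1.2]
grip_width: 0.0397
gripper_force: 40.0
```

Call:
step_arm:
  steps:
    - [[0.02,0.003,0.001],[0,0,-8.1],1.0]
    - [[0.02,0.005,0.001],[0,0,-8.2],1.0]
    - [[0.019,0.008,0.001],[0,0,-8.1],1.0]
    - [[0.017,0.011,0.001],[0,0,-8.2],1.0]
    - [[0.016,0.013,0.001],[0,0,-8.1],1.0]

```text
t: 5.6
tcp_pos: [0.5151, -0.126, 0.187]
eef_rot: [[-0.424, 0.906, -0.002], [0.906, 0.424, 0.0], [0.001, -0.001, -1.0]]
contact_force: [0.7, -0.2, -1.3]
grip_width: 0.0395
gripper_force: 40.0
```

Call:
step_arm:
  steps:
    - [[0.014,0.015,0.001],[0,0,-8.2],1.0]
    - [[0.011,0.017,0.001],[0,0,-8.1],1.0]
    - [[0.009,0.019,0.001],[0,0,-8.2],1.0]
    - [[0.006,0.02,0.001],[0,0,-8.1],1.0]
    - [[0.003,0.02,0.001],[0,0,-8.2],1.0]

```text
t: 6.1
tcp_pos: [0.5563, -0.0317, 0.1819]
eef_rot: [[-0.913, 0.409, -0.002], [0.409, 0.913, 0.0], [0.002, -0.001, -1.0]]
contact_force: [0.3, -0.5, -2.1]
grip_width: 0.0398
gripper_force: 40.0
```

Call:
step_arm:
  steps:
    - [[0.001,0.02,0.001],[0,0,-8.1],1.0]
    - [[-0.002,0.02,0.001],[0,0,-8.2],1.0]
    - [[-0.005,0.02,0.001],[0,0,-8.1],1.0]
    - [[-0.009,0.019,0.002],[0,0,-8.2],1.0]
    - [[0,0,0],[0,0,0],1]

```text
t: 6.6
tcp_pos: [0.5882, 0.0444, 0.1765]
eef_rot: [[-0.989, -0.147, -0.002], [-0.147, 0.989, 0.0], [0.002, 0.001, -1.0]]
contact_force: [-0.8, -0.2, -1.5]
grip_width: 0.0397
gripper_force: 40.0
```

Call:
step_arm:
  steps:
    - [[0,0,0],[0,0,0],1]
    - [[0,0,0],[0,0,0],1]

```text
t: 6.8
tcp_pos: [0.5878, 0.0421, 0.178]
eef_rot: [[-0.99, -0.139, -0.001], [-0.139, 0.99, -0.0], [0.001, -0.0, -1.0]]
contact_force: [0.2, -1.4, -1.4]
grip_width: 0.0398
gripper_force: 40.0
```

```bash
python3 - <<'E'
from h import *
t=r.snapshot("top");s=r.snapshot("side")
o=np.vstack([cv2.resize(c["pixels"][y:y+130,x:x+220,::-1],None,fx=3,fy=2.25) if 0 else cv2.resize(c["pixels"][y:y+130,x:x+220,::-1],None,fx=2.2,fy=2.2) for c,x,y in((t,200,170),(s,220,190))])
cv2.imwrite("pics/hold.png",o)
E
python3 plan.py .5878,.043,.1,188.1,1
```

```text
now [0.5879 0.0421 0.1785] -171.98 tilt [ 1.e-04 -0.e+00 -1.e+00] 6.9 0.0399174689332401
[[[-0.0, 0.0, 0.002], [0, 0, -8.4], 1.0], [[-0.0, 0.0, 0.002], [0, 0, -8.4], 1.0], [[-0.0, 0.0, 0.002], [0, 0, -8.4], 1.0], [[-0.0, 0.0, 0.002], [0, 0, -8.4], 1.0], [[-0.0, 0.0, 0.002], [0, 0, -8.4], 1.0]]
[[[-0.0, 0.0, 0.002], [0, 0, -8.4], 1.0], [[-0.0, 0.0, 0.002], [0, 0, -8.4], 1.0], [[-0.0, 0.0, 0.002], [0, 0, -8.4], 1.0], [[-0.0, 0.0, 0.002], [0, 0, -8.4], 1.0], [[-0.0, 0.0, 0.002], [0, 0, -8.4], 1.0]]
[[[-0.0, 0.0, 0.002], [0, 0, -8.4], 1.0], [[-0.0, -0.0, 0.002], [0, 0, -8.4], 1.0], [[-0.0, -0.0, 0.002], [0, 0, -8.4], 1.0], [[-0.0, -0.0, 0.002], [0, 0, -8.4], 1.0], [[-0.0, -0.0, 0.002], [0, 0, -8.4], 1.0]]
[[[-0.0, -0.0, 0.002], [0, 0, -8.4], 1.0], [[-0.0, -0.0, 0.002], [0, 0, -8.4], 1.0], [[-0.0, -0.0, 0.002], [0, 0, -8.4], 1.0], [[-0.0, -0.0, 0.002], [0, 0, -8.4], 1.0], [[-0.0, -0.0, 0.002], [0, 0, -8.4], 1.0]]
[[[-0.0, -0.0, 0.002], [0, 0, -8.4], 1.0], [[-0.0, -0.0, 0.002], [0, 0, -8.3], 1.0], [[0.0, -0.0, 0.002], [0, 0, -8.4], 1.0], [[0.0, -0.0, 0.002], [0, 0, -8.3], 1.0], [[0.0, -0.0, 0.002], [0, 0, -8.4], 1.0]]
[[[0.0, -0.0, 0.002], [0, 0, -8.3], 1.0], [[0.0, -0.0, 0.002], [0, 0, -8.4], 1.0], [[0.0, -0.0, 0.002], [0, 0, -8.3], 1.0], [[0.0, -0.0, 0.001], [0, 0, -8.4], 1.0], [[0.0, -0.0, 0.002], [0, 0, -8.3], 1.0]]
[[[0.0, -0.0, 0.001], [0, 0, -8.4], 1.0], [[0.0, -0.0, 0.002], [0, 0, -8.3], 1.0], [[0.0, 0.0, 0.001], [0, 0, -8.4], 1.0], [[0.0, 0.0, 0.002], [0, 0, -8.3], 1.0], [[0.0, 0.0, 0.001], [0, 0, -8.4], 1.0]]
[[[0.0, 0.0, 0.002], [0, 0, -8.3], 1.0], [[0.0, 0.0, 0.001], [0, 0, -8.4], 1.0], [[0.0, 0.0, 0.002], [0, 0, -8.3], 1.0], [[0.0, 0.0, 0.001], [0, 0, -8.4], 1.0], [[0.0, 0.0, 0.002], [0, 0, -8.3], 1.0]]
[[[0.0, 0.0, 0.001], [0, 0, -8.4], 1.0], [[0.0, 0.0, 0.002], [0, 0, -8.3], 1.0], [[0.0, 0.001, 0.001], [0, 0, -8.4], 1.0]]
```

View pics/hold.png

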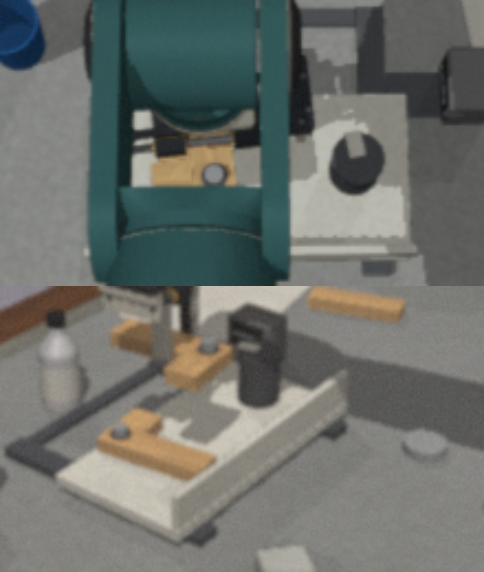

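Side view: the held L is level, heel towards the robot, short leg to +y, opposite to the base L. That is right. Lowering.

Call:
step_arm:
  steps:
    - [[0,0.001,0.03],[0,0,0],1]
    - [[0,0,0.03],[0,0,0],1]
    - [[0,0,0.025],[0,0,0],1]
    - [[0,0,0.01],[0,0,0],1]
    - [[0,0,0],[0,0,0],1]

```text
t: 7.4
tcp_pos: [0.5874, 0.0433, 0.0826]
eef_rot: [[-0.99, -0.141, -0.002], [-0.141, 0.99, -0.0], [0.002, 0.0, -1.0]]
contact_force: [-0.5, -0.7, -0.9]
grip_width: 0.0396
gripper_force: 40.0
```

Call:
step_arm:
  steps:
    - [[0,0,0],[0,0,0],1]
    - [[0,0,0.003],[0,0,0],1]
    - [[0,0,0.001],[0,0,0],1]
    - [[0,0,0],[0,0,0],1]

```text
t: 7.8
tcp_pos: [0.5881, 0.0437, 0.0801]
eef_rot: [[-0.99, -0.142, 0.001], [-0.142, 0.99, 0.0], [-0.001, -0.0, -1.0]]
contact_force: [-0.0, 0.3, -1.8]
grip_width: 0.0393
gripper_force: 40.0
```

Run:
```python
from h import *
S=r.state();print(S["tcp_pos"],S["contact_force"])
s=r.snapshot("side")
save(s,"low.png",(240,190,400,310),4)
for th,z in(("l_base_heel",.048),("l_base_gap",.068),("l_base_heel",.068)):print(th,[(round(d["score"],2),np.round(d["location"]),back(s,d["location"],z)[:2].round(4)) for d in r.tip_of(s,th)[:4]])
```

```text
[0.58811813 0.04368987 0.08005508] [-0.02004185  0.31837051 -1.78908402]
l_base_heel [(0.72, array([256., 272.]), array([0.6431, 0.0911]))]
l_base_gap [(0.97, array([265., 318.]), array([0.5045, 0.0724])), (0.35, array([341., 227.]), array([0.473 , 0.4047]))]
l_base_heel [(0.72, array([256., 272.]), array([0.6208, 0.1138]))]
```

View pics/low.png

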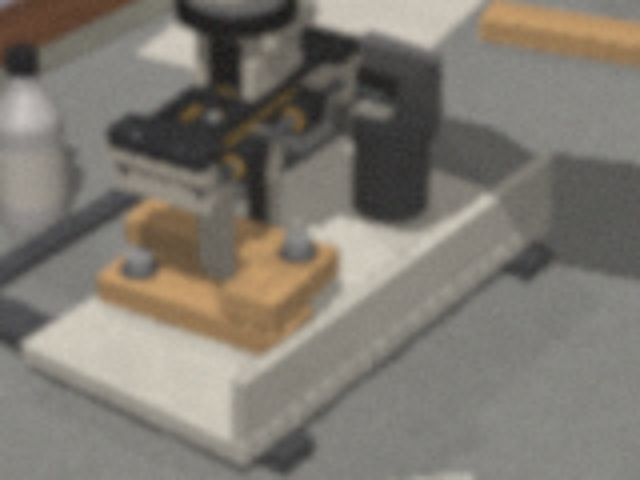

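Near ends and the +y corner look flush: the corner is at about (262,325) for the upper and (262,350) for the lower L. Setting down and releasing.

Call:
step_arm:
  steps:
    - [[0,0,0.002],[0,0,0],1]
    - [[0,0,0.001],[0,0,0],1]
    - [[0,0,0],[0,0,0],1]
    - [[0,0,0],[0,0,0],0.5]
    - [[0,0,0],[0,0,0],0.3]

```text
t: 8.5
tcp_pos: [0.588, 0.0437, 0.0767]
eef_rot: [[-0.99, -0.142, 0.0], [-0.142, 0.99, -0.0], [-0.0, -0.0, -1.0]]
contact_force: [0.5, 0.4, -0.5]
grip_width: 0.0501
gripper_force: 0.0
```

Call:
step_arm:
  steps:
    - [[0,0,0],[0,0,0],0.2]
    - [[0,0,0],[0,0,0],0.2]
    - [[0,0,0],[0,0,0],0.2]
    - [[0,0,-0.02],[0,0,0],0.2]
    - [[0,0,-0.04],[0,0,0],0]

```text
t: 9.0
tcp_pos: [0.5866, 0.0436, 0.1344]
eef_rot: [[-0.99, -0.142, -0.005], [-0.142, 0.99, -0.0], [0.005, 0.001, -1.0]]
contact_force: [0.6, 0.1, 0.2]
grip_width: 0.0788
gripper_force: 0.0
```

```bash
python3 plan.py .5878,.043,.20,-172,0 .4842,.3493,.12,30.2,0 | head -2; python3 -c "
from h import *
S=r.state();print(S['q'])"
```

```text
now [0.5866 0.0436 0.1344] -171.86 tilt [ 5.1e-03  6.0e-04 -1.0e+00] 9.0 0.07882553078652346
[[[-0.001, -0.0, -0.033], [0, 0, 0.1], 0.0], [[-0.0, -0.001, -0.033], [0, 0, 0.0], 0.0], [[0.002, 0.013, 0.003], [0, 0, -8.4], 0.0], [[0.001, 0.013, 0.003], [0, 0, -8.4], 0.0], [[-0.001, 0.013, 0.003], [0, 0, -8.4], 0.0]]
[ 1.76942084e+00 -1.04506254e+00  1.00816236e+02  1.46638325e-03
  8.05255884e+01 -9.63713804e+01]
```

```bash
python3 plan.py .588,.043,.19,-171.9,0 .4842,.3493,.10,-149.8,0
```

```text
now [0.5866 0.0436 0.1344] -171.86 tilt [ 5.1e-03  6.0e-04 -1.0e+00] 9.0 0.07882553078652346
[[[-0.001, -0.0, -0.028], [0, 0, 0.0], 0.0], [[-0.0, -0.001, -0.028], [0, 0, 0.0], 0.0], [[0.008, 0.045, 0.013], [0, 0, -3.2], 0.0], [[0.006, 0.046, 0.013], [0, 0, -3.1], 0.0], [[0.003, 0.046, 0.013], [0, 0, -3.2], 0.0]]
[[[0.001, 0.046, 0.013], [0, 0, -3.1], 0.0], [[-0.002, 0.046, 0.013], [0, 0, -3.2], 0.0], [[-0.004, 0.046, 0.013], [0, 0, -3.1], 0.0], [[-0.006, 0.047, 0.012], [0, 0, -3.2], 0.0]]
```

Call:
step_arm:
  steps:
    - [[0,0,-0.028],[0,0,0.0],0.0]
    - [[0,0,-0.028],[0,0,0.0],0.0]
    - [[0.008,0.045,0.013],[0,0,-3.2],0.0]
    - [[0.006,0.046,0.013],[0,0,-3.1],0.0]
    - [[0.003,0.046,0.013],[0,0,-3.2],0.0]

```text
t: 9.5
tcp_pos: [0.5438, 0.176, 0.1536]
eef_rot: [[-0.953, -0.304, 0.001], [-0.304, 0.953, 0.0], [-0.001, 0.0, -1.0]]
contact_force: [0.5, 0.6, -0.2]
grip_width: 0.0929
gripper_force: 0.0
```

Call:
step_arm:
  steps:
    - [[0.001,0.046,0.013],[0,0,-3.1],0.0]
    - [[-0.002,0.046,0.013],[0,0,-3.2],0.0]
    - [[-0.004,0.046,0.013],[0,0,-3.1],0.0]
    - [[-0.006,0.047,0.012],[0,0,-3.2],0.0]
    - [[0,0,0],[0,0,0],0]

```text
t: 10.0
tcp_pos: [0.4814, 0.354, 0.1008]
eef_rot: [[-0.861, -0.509, -0.002], [-0.509, 0.861, -0.0], [0.002, 0.001, -1.0]]
contact_force: [0.5, -0.6, -0.6]
grip_width: 0.0932
gripper_force: 0.0
```

Call:
step_arm:
  steps:
    - [[0,0,0],[0,0,0],0]
    - [[0,0,0],[0,0,0],0]

```text
t: 10.2
tcp_pos: [0.4845, 0.3497, 0.103]
eef_rot: [[-0.864, -0.503, 0.0], [-0.503, 0.864, -0.0], [-0.0, -0.0, -1.0]]
contact_force: [0.7, -0.9, 0.0]
grip_width: 0.093
gripper_force: 0.0
```

```bash
python3 plan.py .4842,.3493,.029,-149.8,0
python3 - <<'E'
from h import *
t=r.snapshot("top");s=r.snapshot("side")
save(t,"p1.png",(240,190,340,280),4)
for nm,a,z,y in(("base0",[.590,.0635],.028,-3.0),("mid",[.590,.0635],.048,.14)):
    for ss in([t],[s],[t,s]): print(nm,fitL(ss,[*a,y],z))
E
```

```text
now [0.4845 0.3497 0.103 ] -149.81 tilt [-4.e-04 -2.e-04 -1.e+00] 10.2 0.09298212821399443
[[[0.0, -0.0, 0.037], [0, 0, -0.0], 0.0], [[0.0, -0.0, 0.037], [0, 0, -0.0], 0.0]]
base0 (array([ 0.59157408,  0.0627703 , -2.99613969]), np.float64(0.3536820575752928))
base0 (array([ 0.60371942,  0.04509551, -3.07641032]), np.float64(0.39036909599212244))
base0 (array([ 0.59241353,  0.05636213, -3.06012808]), np.float64(0.8290371875360899))
mid (array([0.59229954, 0.06927721, 0.16381711]), np.float64(0.3433888189034159))
mid (array([ 0.59260361,  0.07549192, -0.08894406]), np.float64(0.3053592166618523))
mid (array([0.59171125, 0.07023834, 0.08762044]), np.float64(0.7100606864247776))
```

View pics/p1.png

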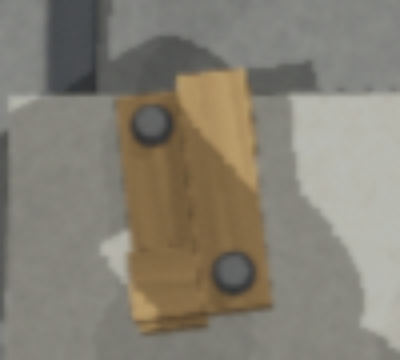

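Both screws show, at full-image pixels (278,221) and (298,258), and the outlines look nearly flush. I'll measure from the screws.

Run:
```python
from h import *
t=r.snapshot("top");s=r.snapshot("side")
H=[]
for c in(t,s):
  g=cv2.cvtColor(c["pixels"],cv2.COLOR_RGB2HSV)
  for z,guess in((.054,[.637,.090]),(.074,[.543,.035])):
    u=proj(c,[[*guess,z]])[0]; x0,y0=(u-7).astype(int); w=g[y0:y0+15,x0:x0+15]; m=(w[...,1]<70)
    n,l,st,ce=cv2.connectedComponentsWithStats(m.astype(np.uint8)); i=1+np.argmin(np.linalg.norm(ce[1:]-7,axis=1)+100*(st[1:,4]<12))
    p=ce[i]+[x0,y0]; print(u,p,st[i,4],back(c,(p[1],p[0]),z)[:2])
  for th in("l_a_heel","l_a_gap","l_base_heel"):print(th,[(round(d["score"],2),np.round(d["location"],1)) for d in r.tip_of(c,th)[:4]])
```

```text
[277.90076706 220.23211927] [277.61728395 220.74074074] 81 [0.63576322 0.09062025]
[300.08073457 258.79864031] [297.93406593 257.81318681] 91 [0.54517097 0.03993029]
l_a_heel [(0.63, array([220.3, 279.9])), (0.53, array([268.1, 158.5]))]
l_a_gap [(0.55, array([296.2, 190.2]))]
l_base_heel [(0.68, array([222. , 280.2])), (0.54, array([161.8, 305.5])), (0.52, array([269.9, 156.3])), (0.47, array([233.9, 312.7]))]
[273.41586333 255.14441359] [271.56190476 253.68571429] 105 [0.6455676  0.08777659]
[315.19708487 251.81867819] [315.23376623 249.09090909] 154 [0.5512615  0.02465421]
l_a_heel [(0.92, array([343.9, 225. ]))]
l_a_gap [(0.66, array([329.4, 277.3]))]
l_base_heel [(0.65, array([257.9, 271.8])), (0.36, array([251.3, 272.8])), (0.22, array([225. , 326.3]))]
```

Heel offset is about 3–4 mm, within the 12 mm tolerance. Grasping the second L.

Call:
step_arm:
  steps:
    - [[0,0,0.04],[0,0,0],0]
    - [[0,0,0.033],[0,0,0],0]
    - [[0,0,0],[0,0,0],1]
    - [[0,0,0],[0,0,0],1]
    - [[0,0,0],[0,0,0],1]
  grip_force: 40

```text
t: 11.2
tcp_pos: [0.4841, 0.3504, 0.0299]
eef_rot: [[-0.864, -0.504, 0.0], [-0.504, 0.864, 0.0], [-0.0, 0.0, -1.0]]
contact_force: [-0.4, 0.6, -0.1]
grip_width: 0.0738
gripper_force: 0.0
```

Call:
step_arm:
  steps:
    - [[0,0,0],[0,0,0],1]
    - [[0,0,0],[0,0,0],1]
    - [[0,0,0],[0,0,0],1]
    - [[0,0,0],[0,0,0],1]
    - [[0,0,0],[0,0,0],1]

```text
t: 11.7
tcp_pos: [0.4841, 0.3503, 0.0298]
eef_rot: [[-0.864, -0.504, 0.0], [-0.504, 0.864, -0.0], [-0.0, -0.0, -1.0]]
contact_force: [-0.7, -0.6, 2.2]
grip_width: 0.0397
gripper_force: 40.0
```

```bash
python3 plan.py .4842,.3493,.19,-149.8,1 .5927,.0845,.19,-172,1
```

```text
now [0.4841 0.3503 0.0298] -149.76 tilt [-1.e-04 -2.e-04 -1.e+00] 11.7 0.03968011429041511
[[[0.0, -0.0, -0.04], [0, 0, 0.0], 1.0], [[0.0, -0.0, -0.04], [0, 0, 0.0], 1.0], [[0.0, -0.0, -0.04], [0, 0, 0.0], 1.0], [[0.0, -0.001, -0.04], [0, 0, 0.0], 1.0], [[0.007, -0.047, -0.0], [0, 0, 3.7], 1.0]]
[[[0.004, -0.048, -0.0], [0, 0, 3.7], 1.0], [[0.0, -0.048, -0.0], [0, 0, 3.7], 1.0], [[-0.003, -0.047, -0.0], [0, 0, 3.7], 1.0], [[-0.005, -0.047, -0.0], [0, 0, 3.7], 1.0], [[-0.009, -0.047, -0.0], [0, 0, 3.7], 1.0]]
```

Call:
step_arm:
  steps:
    - [[0,0,-0.02],[0,0,0],1]
    - [[0,0,-0.04],[0,0,0],1]
    - [[0,0,-0.05],[0,0,0],1]
    - [[0,0,-0.05],[0,0,0],1]
    - [[0.007,-0.047,0],[0,0,3.7],1]

```text
t: 12.2
tcp_pos: [0.5023, 0.3097, 0.1972]
eef_rot: [[-0.893, -0.45, 0.008], [-0.45, 0.893, 0.006], [-0.01, 0.002, -1.0]]
contact_force: [2.2, -1.1, -1.4]
grip_width: 0.0393
gripper_force: 40.0
```

Call:
step_arm:
  steps:
    - [[0.004,-0.048,0],[0,0,3.7],1.0]
    - [[0.0,-0.048,0],[0,0,3.7],1.0]
    - [[-0.003,-0.047,0],[0,0,3.7],1.0]
    - [[-0.005,-0.047,0],[0,0,3.7],1.0]
    - [[-0.009,-0.047,0],[0,0,3.7],1.0]

```text
t: 12.7
tcp_pos: [0.5923, 0.0838, 0.1896]
eef_rot: [[-0.991, -0.137, -0.0], [-0.137, 0.991, 0.0], [0.0, 0.0, -1.0]]
contact_force: [1.4, -0.3, -1.5]
grip_width: 0.0397
gripper_force: 40.0
```

Call:
step_arm:
  steps:
    - [[0,0,0],[0,0,0],1]
    - [[0,0,0],[0,0,0],1]
    - [[0,0,0],[0,0,0],1]

```text
t: 13.0
tcp_pos: [0.5918, 0.0863, 0.1895]
eef_rot: [[-0.99, -0.141, -0.0], [-0.141, 0.99, 0.0], [0.0, 0.0, -1.0]]
contact_force: [0.2, -0.4, -2.2]
grip_width: 0.0397
gripper_force: 40.0
```

```bash
python3 plan.py .5927,.0845,.12,-172,1
```

```text
now [0.5918 0.0863 0.1895] -171.91 tilt [ 3.e-04  3.e-04 -1.e+00] 13.0 0.03971081304283471
[[[-0.0, -0.001, 0.035], [0, 0, 0.0], 1.0], [[-0.001, -0.001, 0.034], [0, 0, 0.1], 1.0]]
```

Call:
step_arm:
  steps:
    - [[-0.001,-0.001,0.03],[0,0,0],1]
    - [[0,-0.001,0.03],[0,0,0],1]
    - [[0,0,0.02],[0,0,0],1]
    - [[0,0,0.006],[0,0,0],1]
    - [[0,0,0],[0,0,0],1]

```text
t: 13.5
tcp_pos: [0.5929, 0.0847, 0.1033]
eef_rot: [[-0.99, -0.141, -0.001], [-0.141, 0.99, 0.0], [0.001, 0.0, -1.0]]
contact_force: [-1.0, -0.2, -1.7]
grip_width: 0.0396
gripper_force: 40.0
```

Call:
step_arm:
  steps:
    - [[0,0,0],[0,0,0],1]
    - [[0,0,0],[0,0,0],1]

```text
t: 13.7
tcp_pos: [0.5939, 0.0842, 0.1051]
eef_rot: [[-0.99, -0.14, 0.002], [-0.14, 0.99, 0.0], [-0.002, -0.0, -1.0]]
contact_force: [0.3, -0.5, -1.5]
grip_width: 0.0398
gripper_force: 40.0
```

Run:
```python
from h import *
S=r.state();print(S["tcp_pos"],S["contact_force"])
s=r.snapshot("side"); save(s,"low2.png",(240,190,400,310),4)
```

```text
[0.59389249 0.08416024 0.10513564] [ 0.25054933 -0.49129956 -1.48767256]
```

View pics/low2.png

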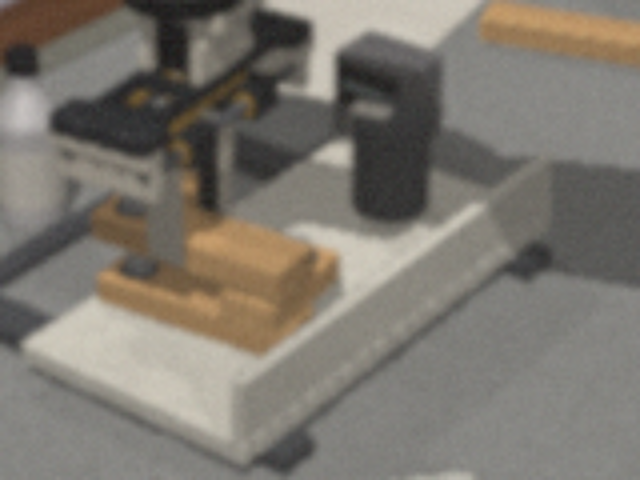

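The upper L hovers about 7 mm above, corners roughly over the lower ones: left end at x≈93 against 98. Setting down.

Call:
step_arm:
  steps:
    - [[0,0,0.003],[0,0,0],1]
    - [[0,0,0.003],[0,0,0],1]
    - [[0,0,0.001],[0,0,0],1]
    - [[0,0,0],[0,0,0],1]
    - [[0,0,0],[0,0,0],1]

```text
t: 14.25
tcp_pos: [0.5941, 0.0839, 0.0978]
eef_rot: [[-0.99, -0.14, 0.002], [-0.14, 0.99, 0.0], [-0.002, -0.0, -1.0]]
contact_force: [0.9, 0.6, 7.6]
grip_width: 0.0396
gripper_force: 40.0
```

Call:
step_arm:
  steps:
    - [[0,0,0],[0,0,0],0.5]
    - [[0,0,0],[0,0,0],0.3]
    - [[0,0,0],[0,0,0],0.2]
    - [[0,0,0],[0,0,0],0.2]
    - [[0,0,0],[0,0,0],0.2]

```text
t: 14.75
tcp_pos: [0.5933, 0.0838, 0.0965]
eef_rot: [[-0.99, -0.14, -0.0], [-0.14, 0.99, -0.0], [0.0, 0.0, -1.0]]
contact_force: [0.5, 0.7, 0.5]
grip_width: 0.0724
gripper_force: 0.0
```

Call:
step_arm:
  steps:
    - [[0,0,-0.02],[0,0,0],0.2]
    - [[0,0,-0.04],[0,0,0],0]
    - [[0,0,-0.05],[0,0,0],0]
    - [[0,-0.045,0],[0,0,0],0]
    - [[0,-0.045,0],[0,0,0],0]

```text
t: 15.25
tcp_pos: [0.6065, -0.0057, 0.2087]
eef_rot: [[-0.99, -0.142, 0.003], [-0.142, 0.99, -0.0], [-0.003, -0.001, -1.0]]
contact_force: [0.4, 0.2, -1.5]
grip_width: 0.0926
gripper_force: 0.0
```

Call:
step_arm:
  steps:
    - [[0,-0.045,0],[0,0,0],0]
    - [[0,-0.045,0],[0,0,0],0]
    - [[0,0,0],[0,0,0],0]
    - [[0,0,0],[0,0,0],0]

```text
t: 15.65
tcp_pos: [0.6185, -0.0952, 0.2064]
eef_rot: [[-0.99, -0.138, -0.0], [-0.138, 0.99, 0.0], [0.0, 0.0, -1.0]]
contact_force: [0.1, 0.7, 0.3]
grip_width: 0.0932
gripper_force: 0.0
```

Run:
```python
from h import *
t=r.snapshot("top");s=r.snapshot("side"); S=r.state(); print(S["tcp_pos"],S["q"])
o=np.hstack([cv2.resize(np.ascontiguousarray(c["pixels"][y:y+120,x:x+100,::-1]),None,fx=4,fy=4) for c,x,y in((t,240,180),(s,250,200))])
cv2.imwrite("pics/p2.png",o)
for c in(t,s):
  g=cv2.cvtColor(c["pixels"],cv2.COLOR_RGB2HSV)
  for z,guess in((.054,[.637,.090]),(.074,[.544,.038]),(.094,[.637,.09])):
    print(z,proj(c,[[*guess,z]])[0])
for th in("tin","tin_label"):
  print(th,[(round(d["score"],2),np.round(d["location"]),back(t,d["location"],.028 if th=="tin" else .063)[:2].round(4)) for d in r.tip_of(t,th)[:2]])
```

```text
[ 0.61847781 -0.09366161  0.20657559] [-1.09528562e+01  1.22018197e+00  9.17342541e+01  1.16022668e-02
  8.70583277e+01 -1.09017945e+02]
0.054 [277.90076706 220.23211927]
0.074 [298.77050303 258.33823825]
0.094 [276.66174222 215.95282033]
0.054 [273.41586333 255.14441359]
0.074 [314.14366304 252.17444797]
0.094 [272.77976491 241.79156444]
tin []
tin_label []
```

View pics/p2.png

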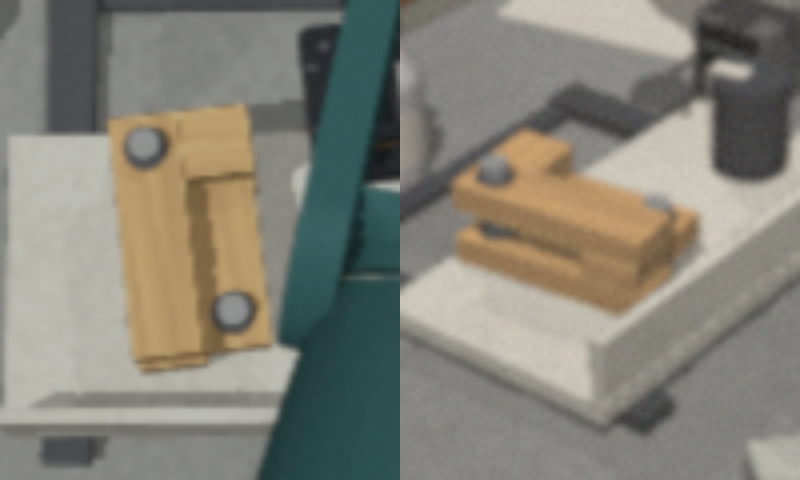

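The pile is good: the top screw is at full-image pixel (276.5,216.5), against a predicted (276.7,216.0). For the tin I work out the lid centre and strip direction from the stored top image.

```bash
python3 - <<'E'
from h import *
t=np.load("t.npy",allow_pickle=True).item()
def px(x,y): return (y/4+160-.4, x/4+230-.4)
a=back(t,px(532,326),.098);b=back(t,px(523.5,284),.098);print("strip",a,b,np.degrees(np.arctan2(*(b-a)[1::-1])))
# tin silhouette fit centre
g=t["pixels"].max(axis=2).astype(int); 
c0=np.array([.581,-.100])
for c in([.581,-.1],[.585,-.103],[.578,-.103]):
    th=np.linspace(0,2*np.pi,40); P=[[c[0]+.0275*np.cos(k),c[1]+.0275*np.sin(k),z] for z in(.028,.098) for k in th]
    u=proj(t,P); print(c,u[:40].min(0),u[:40].max(0),u[40:].min(0),u[40:].max(0))
m=(g[225:262,345:378]<75);ys,xs=np.where(m);print("dark",xs.min()+345,xs.max()+345,ys.min()+225,ys.max()+225)
# rack: board corners & lip ends
for n,p,z in(("farL",(50,214),.028),("farR",(617,210),.028),("lipL",(35,497),.073),("lipR",(637,488),.073),("scanfaceTop",(690,130),.07)):print(n,back(t,px(*p),z)[:2])
E
python3 plan.py .582,-.1015,.13,-172,0
```

```text
strip [ 0.58177316 -0.10470619  0.098     ] [ 0.60578839 -0.09983686  0.098     ] 11.461898971493012
[0.581, -0.1] [346.6508126  236.11754052] [369.95044102 258.95335056] [348.20787897 229.42571663] [372.78088683 253.45458888]
[0.585, -0.103] [347.93814669 234.49500292] [371.22441944 257.30356892] [349.56449728 227.71917726] [374.12265017 251.71781744]
[0.578, -0.103] [347.91044513 237.37907172] [371.22161419 260.23645775] [349.53711608 230.75251934] [374.1229608  254.80533508]
dark 350 373 232 257
farL [0.65931472 0.1783106 ]
farR [ 0.66850893 -0.16056307]
lipL [0.48315925 0.17240589]
lipR [ 0.49514806 -0.16601944]
scanfaceTop [ 0.7062692  -0.19838084]
now [ 0.6185 -0.0933  0.2067] -171.88 tilt [-1.e-04  1.e-04 -1.e+00] 15.85 0.09314128801579798
[[[0.019, -0.002, 0.038], [0, 0, 0.1], 0.0], [[0.018, -0.001, 0.039], [0, 0, 0.0], 0.0]]
```

Call:
step_arm:
  steps:
    - [[0.019,-0.006,0.036],[0,0,0],0]
    - [[0.019,-0.006,0.036],[0,0,0],0]
    - [[0,0,0],[0,0,0],0]
    - [[0,0,0],[0,0,0],0]

```text
t: 16.25
tcp_pos: [0.5828, -0.1109, 0.1353]
eef_rot: [[-0.99, -0.14, 0.0], [-0.14, 0.99, 0.0], [-0.0, 0.0, -1.0]]
contact_force: [0.3, -0.2, 0.2]
grip_width: 0.0931
gripper_force: 0.0
```

```bash
python3 plan.py .580,-.103,.100,-171.9,0
```

```text
now [ 0.5828 -0.1109  0.1353] -171.93 tilt [-2.e-04  1.e-04 -1.e+00] 16.25 0.09307940794629575
[[[0.0017, 0.0082, 0.0353], [0, 0, -0.0], 0.0]]
```

Call:
step_arm:
  steps:
    - [[0.002,0.008,0],[0,0,0],0]
    - [[0,0,0.02],[0,0,0],0]
    - [[0,0,0.015],[0,0,0],0]
    - [[0,0,0],[0,0,0],0.2]
    - [[0,0,0],[0,0,0],0.3]
  grip_force: 10

```text
t: 16.75
tcp_pos: [0.5798, -0.1037, 0.1002]
eef_rot: [[-0.99, -0.14, 0.0], [-0.14, 0.99, 0.0], [-0.0, 0.0, -1.0]]
contact_force: [-0.1, -0.8, -0.5]
grip_width: 0.0814
gripper_force: 0.0
```

Call:
step_arm:
  steps:
    - [[0,0,0],[0,0,0],0.4]
    - [[0,0,0],[0,0,0],0.5]
    - [[0,0,0],[0,0,0],0.6]
    - [[0,0,0],[0,0,0],0.6]
    - [[0,0,0],[0,0,0],0.6]

```text
t: 17.25
tcp_pos: [0.5797, -0.1042, 0.1002]
eef_rot: [[-0.99, -0.14, 0.001], [-0.14, 0.99, -0.0], [-0.001, -0.0, -1.0]]
contact_force: [0.3, -1.2, 4.7]
grip_width: 0.0548
gripper_force: 10.0
```

Call:
step_arm:
  steps:
    - [[0,0,0],[0,0,4],0.6]
    - [[0,0,0],[0,0,8],0.6]
    - [[0,0,0],[0,0,8],0.6]
    - [[0,0,0],[0,0,8],0.6]
    - [[0,0,0],[0,0,8],0.6]

```text
t: 17.75
tcp_pos: [0.5796, -0.1036, 0.1001]
eef_rot: [[-0.881, 0.474, 0.0], [0.474, 0.881, 0.001], [0.0, 0.001, -1.0]]
contact_force: [-0.9, 2.8, 5.9]
grip_width: 0.0544
gripper_force: 10.0
```

Call:
step_arm:
  steps:
    - [[0,0,0],[0,0,8],0.6]
    - [[0,0,0],[0,0,8],0.6]
    - [[0,0,0],[0,0,8],0.6]
    - [[0,0,0],[0,0,8],0.6]
    - [[0,0,0],[0,0,8],0.6]

```text
t: 18.25
tcp_pos: [0.5799, -0.1036, 0.1001]
eef_rot: [[-0.37, 0.929, 0.001], [0.929, 0.37, 0.001], [0.0, 0.001, -1.0]]
contact_force: [0.8, 2.3, 3.9]
grip_width: 0.0548
gripper_force: 10.0
```

Call:
step_arm:
  steps:
    - [[0,0,0],[0,0,8],0.6]
    - [[0,0,0],[0,0,8],0.6]
    - [[0,0,0],[0,0,7.7],0.6]
    - [[0,0,0],[0,0,0],0.6]
    - [[0,0,0],[0,0,0],0.6]

```text
t: 18.75
tcp_pos: [0.5798, -0.104, 0.1001]
eef_rot: [[0.025, 1.0, 0.001], [1.0, -0.025, -0.0], [-0.0, 0.001, -1.0]]
contact_force: [-0.4, 1.1, 6.2]
grip_width: 0.0551
gripper_force: 10.0
```

```bash
python3 plan.py .45,-.0,.20,88.2,1
```

```text
now [ 0.5798 -0.104   0.1001] 88.59 tilt [-1.e-04  7.e-04 -1.e+00] 18.75 0.05508983104901312
[[[0.02, -0.026, -0.02], [0, 0, 0.1], 1.0], [[0.02, -0.027, -0.02], [0, 0, 0.1], 1.0], [[0.02, -0.027, -0.02], [0, 0, 0.1], 1.0], [[0.02, -0.026, -0.02], [0, 0, 0.0], 1.0], [[0.02, -0.027, -0.02], [0, 0, 0.1], 1.0]]
```

Call:
step_arm:
  steps:
    - [[0,0,0],[0,0,0],0.3]
    - [[0,0,0],[0,0,0],0.2]
    - [[0,0,0],[0,0,0],0.1]
    - [[0,0,0],[0,0,0],0.1]
    - [[0,0,-0.02],[0,0,0],0.1]

```text
t: 19.25
tcp_pos: [0.5783, -0.1037, 0.1172]
eef_rot: [[0.028, 1.0, -0.004], [1.0, -0.028, 0.001], [0.001, -0.004, -1.0]]
contact_force: [0.2, 0.2, -0.0]
grip_width: 0.0832
gripper_force: 0.0
```

Call:
step_arm:
  steps:
    - [[0,0,-0.04],[0,0,0],0.1]
    - [[0,0,-0.03],[0,0,0],0.1]
    - [[0.027,-0.04,0],[0,0,0],1]
    - [[0.027,-0.04,0],[0,0,0],1]
    - [[0.027,-0.04,0],[0,0,0],1]

```text
t: 19.75
tcp_pos: [0.4605, -0.0189, 0.1893]
eef_rot: [[0.029, 1.0, -0.0], [1.0, -0.029, 0.0], [0.0, -0.0, -1.0]]
contact_force: [0.8, 0.9, 0.0]
grip_width: 0.0644
gripper_force: 0.0
```

Call:
step_arm:
  steps:
    - [[0.027,-0.04,0],[0,0,0],1]
    - [[0,0,0],[0,0,0],1]
    - [[0,0,0],[0,0,0],1]
    - [[0,0,0],[0,0,0],1]

```text
t: 20.15
tcp_pos: [0.4233, 0.0083, 0.1897]
eef_rot: [[0.029, 1.0, 0.0], [1.0, -0.029, -0.0], [-0.0, 0.0, -1.0]]
contact_force: [-0.5, 0.4, 0.6]
grip_width: 0.0323
gripper_force: 0.0
```

Run:
```python
from h import *
t=r.snapshot("top");s=r.snapshot("side")
o=np.hstack([cv2.resize(np.ascontiguousarray(t["pixels"][180:300,240:400,::-1]),None,fx=3,fy=3),cv2.resize(np.ascontiguousarray(s["pixels"][200:320,250:350,::-1]),None,fx=3,fy=3)])
cv2.imwrite("pics/tin.png",o)
print(r.state()["tcp_pos"],r.state()["grip_width"],r.state()["contact_force"])
```

```text
[0.42332013 0.00809236 0.18935072] 0.024278890318093764 [ 0.16161702  0.10419157 -0.43718558]
```

View pics/tin.png

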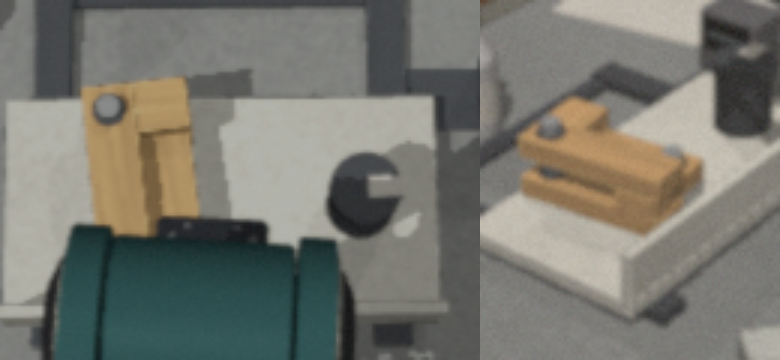

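The strip now points right, towards the scanner, from (370,187) to (400,185) in the crop. The pile is intact. Going down in front of the lip.

Call:
step_arm:
  steps:
    - [[0,0,0.04],[0,0,0],1]
    - [[0,0,0.04],[0,0,0],1]
    - [[0,0,0.038],[0,0,0],1]
    - [[0,0.012,0],[0,0,0],1]
    - [[0,0.012,0],[0,0,0],1]

```text
t: 20.75
tcp_pos: [0.4467, 0.0074, 0.0699]
eef_rot: [[0.03, 1.0, -0.003], [1.0, -0.03, 0.0], [0.0, -0.003, -1.0]]
contact_force: [0.3, 0.3, 1.1]
grip_width: 0.0006
gripper_force: 0.0
```

Call:
step_arm:
  steps:
    - [[0,0.005,0],[0,0,0],1]
    - [[0,0.004,0],[0,0,0],1]
    - [[0,0.004,0],[0,0,0],1]
    - [[0,0.004,0],[0,0,0],1]
    - [[0,0.004,0],[0,0,0],1]

```text
t: 21.25
tcp_pos: [0.4679, 0.0073, 0.0718]
eef_rot: [[0.029, 1.0, 0.0], [1.0, -0.029, 0.0], [0.0, 0.0, -1.0]]
contact_force: [-0.7, 0.6, 0.2]
grip_width: 0.0005
gripper_force: 0.0
```

Call:
step_arm:
  steps:
    - [[0,0.004,0],[0,0,0],1]
    - [[0,0.005,0],[0,0,0],1]
    - [[0,0.006,0],[0,0,0],1]
    - [[0,0.006,0],[0,0,0],1]
    - [[0,0.006,0],[0,0,0],1]

```text
t: 21.75
tcp_pos: [0.4952, 0.0066, 0.0716]
eef_rot: [[0.029, 1.0, -0.0], [1.0, -0.029, 0.0], [0.0, -0.0, -1.0]]
contact_force: [-2.6, 2.4, -0.7]
grip_width: 0.0005
gripper_force: 1.0
```

Call:
step_arm:
  steps:
    - [[0,0.006,0],[0,0,0],1]
    - [[0,0.006,0],[0,0,0],1]
    - [[0,0.006,0],[0,0,0],1]
    - [[0,0.006,0],[0,0,0],1]
    - [[0,0.006,0],[0,0,0],1]

```text
t: 22.25
tcp_pos: [0.5252, 0.0056, 0.0716]
eef_rot: [[0.029, 1.0, -0.0], [1.0, -0.029, -0.0], [-0.0, -0.0, -1.0]]
contact_force: [-2.3, 2.2, 0.4]
grip_width: 0.0004
gripper_force: 1.0
```

Call:
step_arm:
  steps:
    - [[0,0.006,0],[0,0,0],1]
    - [[0,0.006,0],[0,0,0],1]
    - [[0,0.005,0],[0,0,0],1]
    - [[0,0.004,0],[0,0,0],1]
    - [[0,0.004,0],[0,0,0],1]

```text
t: 22.75
tcp_pos: [0.55, 0.005, 0.0716]
eef_rot: [[0.029, 1.0, -0.0], [1.0, -0.029, 0.0], [0.0, -0.0, -1.0]]
contact_force: [-2.1, 1.6, 0.1]
grip_width: 0.0005
gripper_force: 0.9
```

Call:
step_arm:
  steps:
    - [[0,0.004,0],[0,0,0],1]
    - [[0,0.004,0],[0,0,0],1]
    - [[0,0.003,0],[0,0,0],1]
    - [[0,0.003,0],[0,0,0],1]

```text
t: 23.15
tcp_pos: [0.5627, 0.0046, 0.0715]
eef_rot: [[0.029, 1.0, -0.003], [1.0, -0.029, 0.0], [0.0, -0.003, -1.0]]
contact_force: [-35.0, 3.4, 21.3]
grip_width: 0.0004
gripper_force: 18.2
```

Call:
step_arm:
  steps:
    - [[0,0.002,0],[0,0,0],1]
    - [[0,0.002,0],[0,0,0],1]
    - [[0,0.002,0],[0,0,0],1]

```text
t: 23.45
tcp_pos: [0.5633, 0.0046, 0.0715]
eef_rot: [[0.028, 0.999, -0.018], [1.0, -0.028, 0.0], [-0.0, -0.018, -1.0]]
contact_force: [-93.8, 2.1, 56.0]
grip_width: 0.0003
gripper_force: 49.2
```

At the stop. Backing off.

Call:
step_arm:
  steps:
    - [[0,-0.006,0],[0,0,0],1]
    - [[0,-0.01,0],[0,0,0],1]
    - [[0,-0.03,0],[0,0,0],1]
    - [[0,-0.04,0],[0,0,0],1]
    - [[0,-0.04,-0.02],[0,0,0],1]

```text
t: 23.95
tcp_pos: [0.4414, 0.008, 0.0894]
eef_rot: [[0.029, 1.0, -0.003], [1.0, -0.029, -0.0], [-0.0, -0.003, -1.0]]
contact_force: [0.6, -0.3, 1.2]
grip_width: 0.0006
gripper_force: 0.0
```

Call:
step_arm:
  steps:
    - [[0,-0.02,-0.04],[0,0,0],1]
    - [[0,0,0],[0,0,0],1]
    - [[0,0,0],[0,0,0],1]

```text
t: 24.25
tcp_pos: [0.4241, 0.0085, 0.1328]
eef_rot: [[0.029, 1.0, 0.003], [1.0, -0.029, -0.0], [-0.0, 0.003, -1.0]]
contact_force: [-0.0, -0.7, -0.7]
grip_width: 0.0005
gripper_force: 0.0
```

Run:
```python
from h import *
t=r.snapshot("top");s=r.snapshot("side")
o=np.hstack([cv2.resize(np.ascontiguousarray(c["pixels"][y:y+150,x:x+w,::-1]),None,fx=2.4,fy=2.4) for c,x,y,w in((t,235,160,185),(s,220,180,140))])
cv2.imwrite("pics/end.png",o)
S=r.state();print(S["tcp_pos"],S["contact_force"],S["t"])
def px(x,y): return (y,x)
print(proj(t,[[.583,.173,.073],[.595,-.166,.073]]))
```

```text
[0.42376912 0.00853311 0.13098716] [ 1.59168529 -0.01740084  0.84837478] 24.35
[[240.22250805 240.44580379]
 [388.60533156 238.21964385]]
```

View pics/end.png

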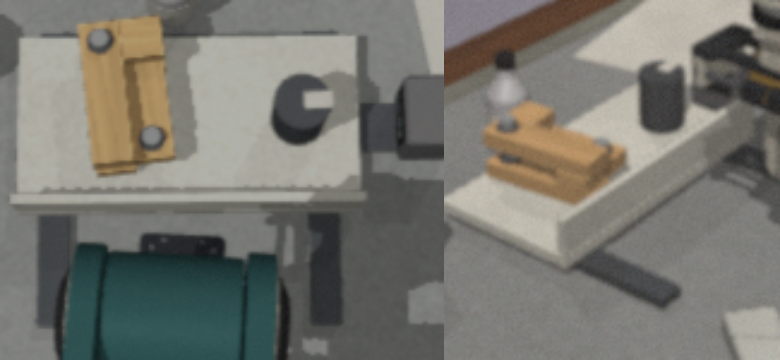

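The board looks home. The pile is standing and the strip faces the scanner. One subpixel check of the travel before handing in.

Run:
```python
from h import *
t0=np.load("t.npy",allow_pickle=True).item(); t=r.snapshot("top")
def lip(c,lo,hi,x0,x1):  # strongest bright->dark step down the lip's front
    g=cv2.cvtColor(c["pixels"],cv2.COLOR_RGB2GRAY).astype(float)[lo:hi,x0:x1].mean(1); d=-np.diff(g); i=d.argmax(); w=d[i-1:i+2]; return lo+i+.5+(w@[-1,0,1])/w.sum()
for x0,x1 in((250,262),(345,360),(375,384)):
    a=lip(t0,276,296,x0,x1); b=lip(t,232,254,x0,x1)
    for z in(.063,.073): print(a,b,back(t,(b,(x0+x1)/2),z)[0]-back(t0,(a,(x0+x1)/2),z)[0])
```

```text
285.6992238033635 244.4589867310012 0.09533225213444951
285.6992238033635 244.4589867310012 0.09457798834303716
285.19620253164555 243.54440919904837 0.09633360306677535
285.19620253164555 243.54440919904837 0.09557141663917401
284.644128113879 243.28342245989305 0.09568867426862626
284.644128113879 243.28342245989305 0.09493159048393518
```

Run:
```python
from h import *
t0=np.load("t.npy",allow_pickle=True).item(); t=r.snapshot("top")
g=lambda c:cv2.cvtColor(c["pixels"],cv2.COLOR_RGB2GRAY).astype(float)
def edge(c,lo,hi,x0,x1,sg):
    d=sg*np.diff(g(c)[lo:hi,x0:x1].mean(1)); i=np.clip(d.argmax(),1,len(d)-2); w=d[i-1:i+2]; return lo+i+.5+(w@[-1,0,1])/w.sum()
for x0,x1 in((250,262),(310,330),(335,345)):
    a=edge(t0,206,220,x0,x1,1); b=edge(t,168,184,x0,x1,1); print("far",a,b,back(t,(b,(x0+x1)/2),.028)[0]-back(t0,(a,(x0+x1)/2),.028)[0])
print(g(t0)[274:294,345:360].mean(1).round()); print(g(t)[232:252,345:360].mean(1).round())
```

```text
far 213.24930875576038 175.25675675675674 0.09511521601504946
far 213.3001700680272 175.15075576770087 0.09550759337529657
far 213.04778554778554 174.89936102236422 0.09552241188048916
[162. 162. 160. 146. 120. 115. 117. 134. 165. 168. 163. 135. 102.  95.
  95. 114. 116. 116. 116. 117.]
[168. 168. 168. 168. 166. 154. 125. 130. 167. 174. 174. 161. 106.  90.
  87.  94.  86.  89.  84.  81.]
```

Run:
```python
from h import *
t0=np.load("t.npy",allow_pickle=True).item(); t=r.snapshot("top"); s=r.snapshot("side"); s0=np.load("s.npy",allow_pickle=True).item()
g=lambda c:cv2.cvtColor(c["pixels"],cv2.COLOR_RGB2GRAY).astype(float)
for nm,x0,x1,lo,hi in(("railL far",254,262,166,182),("railL near",253,260,288,302),("railR far",365,372,166,182),("railR near",368,376,288,302)):
    print(nm,(x0+x1)/2,g(t0)[lo:hi,x0:x1].mean(1).round())
for row in(173.5,296):print(row,back(t0,(row,258),.012)[0],back(t0,(row,258),.0)[0])
print("board far now",back(t,(175.2,258),.028)[0],"out",back(t0,(213.25,258),.028)[0])
for a,b in((t0,t),(s0,s)):
    for n in("flask",): print(n,[ (round(d["score"],2),np.round(d["rect"])) for c in(a,) for d in []],[(round(d["score"],2),np.round(d["rect"])) for d in r.boxes_of(b,n)[:1]])
    x=slice(290,330) if a is t0 else slice(230,262); y=slice(135,166) if a is t0 else slice(200,250)
    print("flask diff",np.abs(g(a)[y,x]-g(b)[y,x]).mean())
```

```text
railL far 258.0 [119. 119. 119. 120. 121. 121. 121. 111.  79.  67.  67.  67.  67.  68.
  68.  67.]
railL near 256.5 [107.  86.  68.  65.  65.  65.  66.  75.  90. 115. 118. 118. 117. 118.]
railR far 368.5 [124. 123. 122. 123. 122. 122. 114.  80.  67.  67.  68.  67.  67.  67.
  67.  67.]
railR near 372.0 [ 85.  67.  64.  64.  65.  67.  73.  86. 112. 115. 116. 116. 116. 118.]
173.5 0.7646805178843197 0.768730499756918
296 0.4633029298107111 0.46460251240897465
board far now 0.7549605161876412 out 0.6596995324274497
flask [] [(0.88, array([295., 137., 318., 172.]))]
flask diff 4.796774193548387
flask [] [(0.83, array([238., 198., 255., 229.]))]
flask diff 12.73375
```

The rails measure 301 mm, so the scale is right. The board's far edge is 10 mm short of the rail end, as it should be when home; the board simply began about 5 mm in. The flask has not moved. Handing in.

```bash
python3 -c "
from bench import r
print(r.close_job())"
```

```text
the job is handed in; nothing more can be done
None
```

I handed the job in, but the hand-in gave no verdict: in the last pictures the three Ls are piled with heels within about 4 mm, the tin's label faces the scanner, and the board is home against its stop.

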